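Pin the sloped plate carrier into line and clamp it

TASK

The microplate carrier on the sloped stand has slipped round its pivot, so its hole no longer lines up with the hole in the plate beneath. Take the taper pin from its holder and drive it square through both holes until its collar sits fully home on the carrier, so that the pin itself pulls the carrier into line, and leave it there. Then turn the clamp knob clockwise until it clicks past its detent to its stop; leave the two bottles and the tip box where they stand.

Things in the scene. Friction and masses are not known exactly. Their poses are not given: they have to be found in the camera images.
- sloped_plate: Fixed aluminium plate 110 x 310 x 12 mm on a four-column stand (foot 150 x 310 mm), under the carrier. Origin: centre of its upper face, 118 mm above the worktop. z: its normal, up and leaning 30 degrees toward the robot; x: up the slope, away from the robot; y: to the left. Hole at y = -110 mm, pivot with clamp knob at y = +110 mm. Below the hole 60 mm are free.
- base_hole (a point): Centre of the mouth of the 26 mm through hole in the fixed sloped plate, in its upper face (directly under the carrier); axes as sloped_plate, so the hole's axis is z. The hole is 12 mm deep.
- carrier_hole (a point): Centre of the mouth of the 26 mm through hole in the steel carrier (100 x 275 x 10 mm, lying on the sloped plate), in its upper face. A microplate (86 x 128 mm, 14 mm high, edge 46 mm from this point) is fixed on the carrier's middle. In line, this point is 10 mm above base_hole along z. z: carrier's normal; x: up the slope; y: left.
- carrier (a joint): Swing of the carrier about its pivot, rad. 0 = holes in line; positive = hole slipped down the slope (toward the robot). The hole is 220 mm from the pivot, so 0.03 rad is 6.6 mm. It starts 5.5 to 8.4 mm out of line, stays by friction where it is left, and takes about 3 to 4 N at the hole to move.
- taper_pin: Loose steel taper pin, 143 mm long, about 0.25 kg, upright in its holder, tip down. Origin: tip end; z from tip to head. From the tip: taper from 7 to 24 mm diameter over 55 mm, straight 24 mm shank to 79 mm, collar 40 mm in diameter from 79 to 85 mm, round dark head 28 mm in diameter from 85 to 143 mm (grip there). Its turn about z does not matter.
- pin_seat (a point): Point on the pin's axis at the underside of the collar, 79 mm above the tip; meets carrier_hole when the pin is fully home.
- pin_holder: Fixed grey block, 58 x 58 mm, top 86 mm above the worktop, on an 84 mm square foot; origin at the centre of its underside, z up. The pin stands in its 27 mm upright bore with the collar resting on the top, so the pin must be lifted 85 mm to come free.
- knob_grip (a point): Centre of the clamp knob's black bar grip, on the turning axis, 62.5 mm above the sloped plate's upper face along z. Bar 64 mm long, 16 mm wide, 36 mm high (18 mm either side of this point along z). Axes turn with the knob: z is the turning axis, the slope's normal; the bar's length lies at +0.6 rad from x about z. A grey housing 23 to 49 mm left of the axis is 36 mm high.
- clamp_knob (a joint): Turn of the clamp knob, rad: 0 to 0.06 = loose (start), grows clockwise seen from above, 1.2 = clamped, at its stop. A ball detent resists with up to about 0.2 N m between 0.25 and 0.6 and helps it on from 0.6 to 0.95; elsewhere it stays where it is left. Against the sloped plate's x axis, about z, the bar stands at +0.6 rad at joint 0, at -0.6 rad at joint 1.2.
- bottle_dark: Bystander: dark brown reagent bottle, 42 mm across, 104 mm tall; origin at the centre of its underside.
- bottle_green: Bystander: clear reagent bottle with a green cap, 46 mm across, 92 mm tall; origin at the centre of its underside.
- tip_box: Bystander: open pipette tip box with a blue base, 86 x 122 x 65 mm; origin at the centre of its underside.

How it is judged:
On the way, in this order (a step that is already met when the one before it is completed fails the run):
1. the pin's tip is inside the carrier's hole while the carrier is still out of line (z of taper_pin in the frame of carrier_hole between -0.06 and -0.002 m and distance between taper_pin and carrier_hole below 0.06 m and angle between the z axis of taper_pin and the z axis of sloped_plate, either way round below 0.35 rad and value of joint carrier above 0.018 rad).
2. the pin is fully home with its collar on the carrier, the carrier is in line, and the knob not yet past its detent (distance between pin_seat and carrier_hole below 0.005 m and angle between the z axis of taper_pin and the z axis of sloped_plate, either way round below 0.08 rad and value of joint carrier between -0.014 and 0.014 rad and value of joint clamp_knob below 0.4 rad), for 0.2 s.
3. the knob has been turned past its detent, toward its stop (value of joint clamp_knob above 1 rad), for 0.1 s.
At the end, for the whole second after the job is handed in: The pin stands at rest through both holes, its collar within 5 mm of the carrier and its axis within 0.08 rad of the slope's normal; the carrier is within 0.014 rad (3 mm at the hole) of in line; the clamp knob is past its detent, beyond 1.0 rad (distance between pin_seat and carrier_hole below 0.005 m and angle between the z axis of taper_pin and the z axis of sloped_plate, either way round below 0.08 rad and value of joint carrier between -0.014 and 0.014 rad and value of joint clamp_knob above 1 rad and linear speed of taper_pin below 0.02 m/s); the robot touches nothing.
It fails at once if a bottle or the tip box was moved by more than 3 cm (distance of any of bottle_dark, bottle_green, tip_box from where it was at the start of the episode above 0.03 m).
It also fails if it takes over 54 s, if anything falls off the work surface, if the arm or the gripper's body presses on something with over 40 N, if the wrist force passes 120 N, or if a joint passes its speed limit or range.

ROBOT

A 6-joint arm with a two-finger parallel gripper is mounted at the origin on a cart in front of the work surface, level with it; the furniture and walls round the work are solid. World frame = base frame: x ahead of the robot, y to its left, z up, the work surface at z = 0. Lengths are in m, angles in rad, forces in N, time in s.
With the tool pointing down it reaches from about 0.3 to 0.875 m from the base axis. Payload 6.4 kg.
Tool frame: the origin (TCP) lies at the very end of the fingers, on their centre line; the grasp point (between the pads) lies 19 mm behind it; y points along the fingers, z is the direction in which the jaws open and shut, and the axes are right-handed (so a half turn about y gives the same grasp; the last joint's range is limited). The gripper opens to 85 mm and grips with 20 to 120 N. Pads are 22 mm wide; open, the fingers measure 114 mm over their backs; the gripper's body (76 mm by 85 mm) begins 54 mm behind the grasp point. The pads swing forward as they close: fully open they stand 13 mm farther back than shut.
Start: joints at [1.109, 0.181, 1.607, -0, 1.354, -0.206], TCP at [0.145, 0.556, 0.231] pointing down, gripper open.
Joint ranges: [-2.99, 2.99], [-0.89, 2.07], [0.3, 2.58], [-1.14, 4.28], [0, 2.63], [-3.12, 3.12]. Speed limits (rad/s): [2.57, 2.57, 3.01, 3.14, 3.14, 3.14].

INTERFACE

Orientations are given as a unit quaternion [x, y, z, w].
In Python, from station import arm, imaging gives the robot as it stands.
- The arm moves only by the tool servo_tool, never from a script. Its argument "moves" is a list that holds one entry, the list of rows, each a list of 5 numbers: the opening, from 0 (shut) to 1 (fully open), then the shift along the world's x, y, z in m, then the turn about the world's z in degrees. A call has 1 to 12 rows; each row is the pose to reach, as a shift and turn from the pose commanded when the call began; what a row does not reach only later rows make up. A row lasts 1/8 s, in which the tool goes at most 62.5 mm and 10.7 degrees, less where a joint would pass 70% of its speed; a pose out of reach is approached as far as the arm can. A call with a gripper value outside its range is refused whole. The fingers move at their own pace and stop on an object; "squeeze" is the grip in N (left out, the last holds). Time passes only in rows, so rows that repeat a pose let the fingers close. It gives the time, the measured TCP pose, the force and the opening at its end, in the units of the state.
- arm.get_state(): the state, without advancing time (a new reading comes with each control period).
- imaging.grab_frame(name): name is "scene" or "side" or "wrist"; returns a dict with "color" (400x640x3 uint8, red, green, blue), "camera_matrix" (3x3 intrinsics, pixels), "eye" and "rotation" of the camera in the world; the wrist camera has in their place "mount" (4x4, takes a point from camera to tool coordinates, whose origin is the TCP and whose axes are the tool frame's). Camera axes: x right, y up, looking along -z (the intrinsics and any distortion apply to the point x, -y, -z); pixel columns grow to the right and rows downward; lengths in m; the calibration is good to about 2 mm. A picture is of the moment at which its call begins: read the wrist's pose just before it. There is no depth.
- arm.hand_in(): hands the job in, once; it reports no verdict.
The state is a dict: "t": time; "joints": joint angles; "joint_vel": joint speeds; "tau": joint torques, N m; "ee_pos": TCP position; "orientation": TCP orientation; "ft_force": force on the tool from outside, world axes, zero at the start; "ft_torque": the same for the moment, N m; "opening": finger opening in m.
Only numpy, scipy, OpenCV 4.12 (cv2) and the standard library are available. Lean on these libraries where they do the work, as an engineer would, in place of code of your own. Each camera call takes 0.05 s, during which the arm holds its last target.

## Working session

There is one attempt and no reset: what is moved stays moved. The work goes in short steps, Python scripts to look and compute and a tool call to move; the robot and the scene stay as the last step left them, time stands still between calls to the robot, and variables do not carry over. Pictures are saved under pics/ and viewed, and the job is handed in when it is done.

Besides the shell and the picture viewer there is one more tool, called after ">>>" as name([rows], argument=value, ...), one row to a line, values as JSON. servo_tool: Moves the arm, as the interface text tells. Its arguments: {"type":"object","properties":{"moves":{"type":"array"},"squeeze":{"type":"number"}},"required":["moves"]}

```bash
ls; mkdir -p pics; cat > h.py <<'E'
import numpy as np, cv2
from station import arm, imaging
def grab(n,tag):
    f=imaging.grab_frame(n); cv2.imwrite(f'pics/{tag}.png',f['color'][:,:,::-1]); 
    np.savez(f'pics/{tag}.npz',**{k:v for k,v in f.items() if v is not None}); return f
def proj(f,P):
    R=np.array(f['rotation']);e=np.array(f['eye']);c=(np.atleast_2d(P)-e)@R
    K=f['camera_matrix'];d=-c[:,2]
    return np.c_[K[0,0]*c[:,0]/d+K[0,2],-K[1,1]*c[:,1]/d+K[1,2]]
def ray(f,u,v):
    K=f['camera_matrix'];R=np.array(f['rotation'])
    d=R@np.array([(u-K[0,2])/K[0,0],-(v-K[1,2])/K[1,1],-1.]);return np.array(f['eye']),d/np.linalg.norm(d)
def onz(f,u,v,z):
    e,d=ray(f,u,v);return e+d*(z-e[2])/d[2]
def tri(*r):
    A=0;b=0
    for e,d in r:
        M=np.eye(3)-np.outer(d,d);A=A+M;b=b+M@e
    p=np.linalg.solve(A,b)
    return p,[np.linalg.norm((np.eye(3)-np.outer(d,d))@(p-e)) for e,d in r]
def load(t): return dict(np.load(f'pics/{t}.npz',allow_pickle=True))
E
python3 - <<'E'
from h import *
for n in('scene','side','wrist'):
    f=grab(n,n+'0'); print(n,{k:(np.round(v,3).tolist() if k!='color' else v.shape) for k,v in f.items()})
print(arm.get_state())
E
```

```text
pics
scene {'color': (400, 640, 3), 'camera_matrix': [[366.872, 0.0, 319.568], [0.0, 366.872, 201.633], [0.0, 0.0, 1.0]], 'eye': [-0.358, -0.665, 0.813], 'rotation': [0.434, -0.216, -0.386, 0.785]}
side {'color': (400, 640, 3), 'camera_matrix': [[393.943, 0.0, 314.095], [0.0, 393.943, 195.44], [0.0, 0.0, 1.0]], 'eye': [0.463, 0.868, 0.862], 'rotation': [-0.012, 0.419, 0.907, -0.049]}
wrist {'color': (400, 640, 3), 'camera_matrix': [[289.694, 0.0, 319.552], [0.0, 289.694, 202.975], [0.0, 0.0, 1.0]], 'mount': [[0.0, -0.961, -0.278, -0.07], [0.001, 0.278, -0.961, -0.142], [1.0, 0.0, 0.001, 0.0], [0.0, 0.0, 0.0, 1.0]]}
{'t': 0.15, 'joints': array([ 1.10870044e+00,  1.81421949e-01,  1.60778242e+00, -2.17853897e-06,
        1.35379745e+00, -2.06291662e-01]), 'joint_vel': array([ 0.00039126, -0.00262668, -0.00255808, -0.00103997,  0.00038195,
        0.0012222 ]), 'tau': array([ 2.50992183e-03, -4.45266724e+01, -3.51690853e+01, -2.16714679e-04,
        5.93710720e-03, -2.79421994e-05]), 'ee_pos': array([0.14527233, 0.5559029 , 0.23056012]), 'orientation': array([ 0.70180164, -0.09035659,  0.09003117, -0.70085985]), 'ft_force': array([0.55955375, 0.58833107, 0.06754308]), 'ft_torque': array([ 0.0381425 , -0.02572755, -0.00592527]), 'opening': 0.08484752814961954}
```

Rotation is a quaternion; I'll convert it.

```bash
sed -i "s/^from station/from scipy.spatial.transform import Rotation as Ro\nfrom station/; s/R=np.array(f\['rotation'\])/R=Ro.from_quat(f['rotation']).as_matrix()/" h.py; python3 - <<'E'
from h import *
q=arm.get_state()['orientation'];print(Ro.from_quat(q).as_matrix().round(3))
for n in('scene0','side0'):
    f=load(n);print(n,proj(f,[[0.145,.556,.231]]))
E
```

```text
[[ 0.967 -0.001  0.253]
 [-0.253 -0.001  0.967]
 [-0.    -1.    -0.001]]
scene0 [[129.02303942 168.78606235]]
side0 [[524.50481471 386.14413683]]
```

View pics/scene0.png

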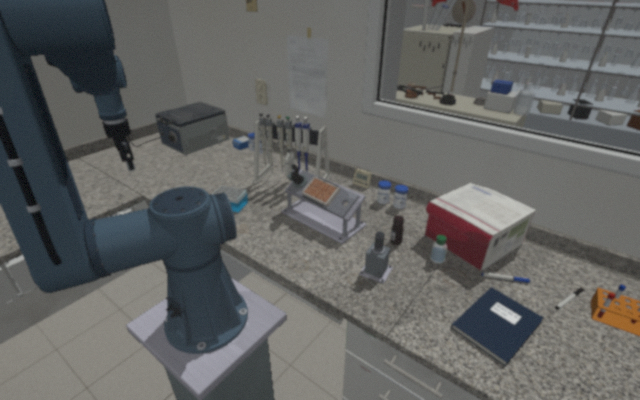

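View pics/side0.png

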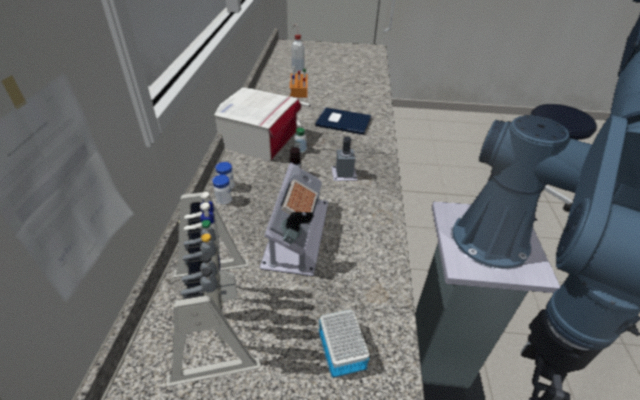

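View pics/wrist0.png

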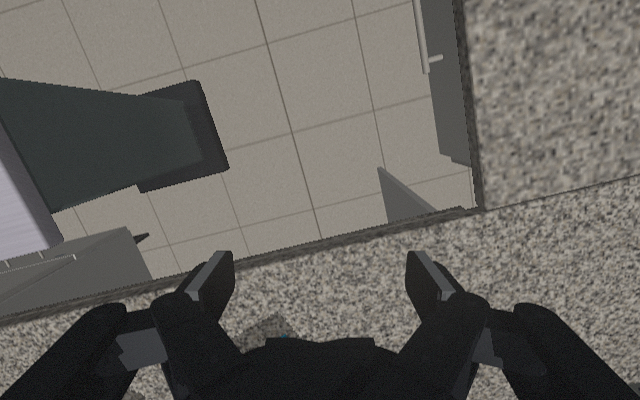

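```bash
python3 - <<'E'
from h import *
a=load('scene0')['color'][160:300,220:460,::-1];b=load('side0')['color'][110:290,200:400,::-1]
cv2.imwrite('pics/sc0.png',cv2.resize(a,None,fx=3.3,fy=3.3,interpolation=cv2.INTER_CUBIC))
cv2.imwrite('pics/sd0.png',cv2.resize(b,None,fx=3.3,fy=3.3,interpolation=cv2.INTER_CUBIC))
E
```

```text
(no output)
```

View pics/sc0.png

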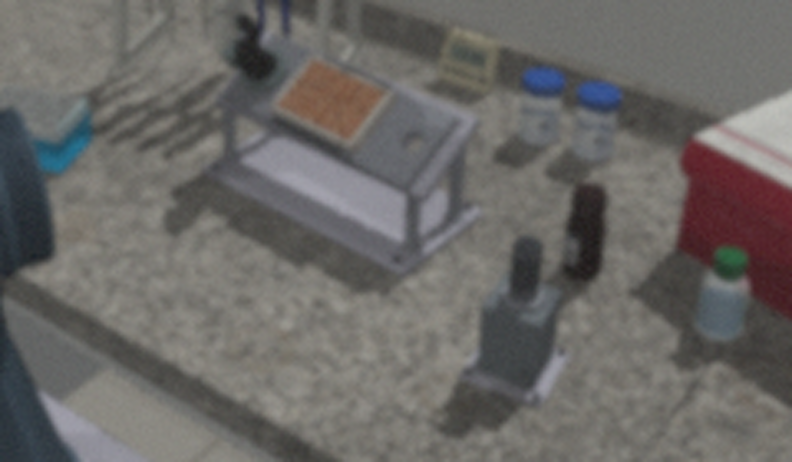

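View pics/sd0.png

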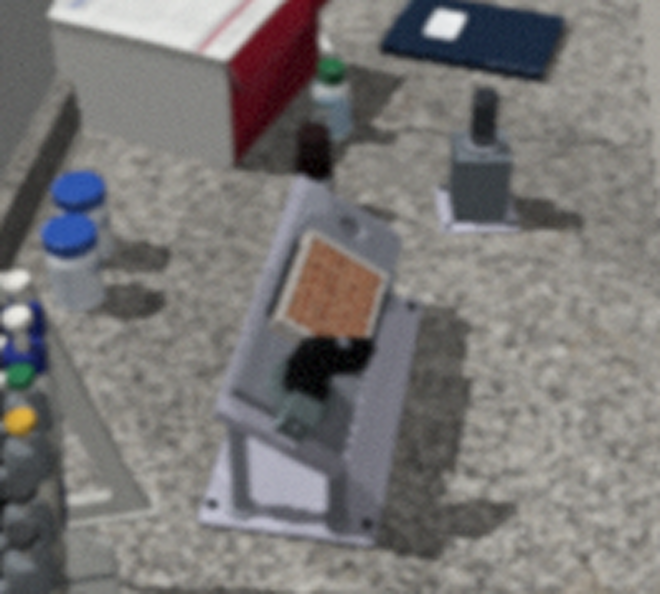

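```bash
python3 - <<'E'
from h import *
s=load('scene0');d=load('side0')
cs=lambda u,v:ray(s,u/3.3+220,v/3.3+160)
cd=lambda u,v:ray(d,u/3.3+200,v/3.3+110)
def T(n,a,b): print(n,*[np.round(x,4) for x in tri(cs(*a),cd(*b))])
T('pin top',(528,243),(485,95))
T('hole',(413,140),(350,224))
T('knob',(252,55),(328,362))
T('plate near right top',(408,190),(399,238))
T('plate far right',(478,122),(305,182))
T('microplate nr',(350,148),(373,340))
T('dark bottle top',(591,190),(315,130))
T('green top',(732,258),(330,70))
g=lambda f,u,v:onz(f,u,v,0.004).round(4)
for u,v in((400,270),(215,175),(478,213)):print('scene foot',onz(s,u/3.3+220,v/3.3+160,0.004).round(4))
for u,v in((375,545),(203,522),(418,300)):print('side foot',onz(d,u/3.3+200,v/3.3+110,0.004).round(4))
for u,v in((437,222),(520,229)):print('holder foot side',onz(d,u/3.3+200,v/3.3+110,0.004).round(4))
for u,v in((466,366),(540,402),(566,352)):print('holder foot scene',onz(s,u/3.3+220,v/3.3+160,0.004).round(4))
E
```

```text
pin top [ 0.4512 -0.2721  0.1483] [0.0017 0.0017]
hole [ 0.5658 -0.0705  0.1253] [0.0004 0.0004]
knob [0.5582 0.1478 0.1596] [0.0004 0.0004]
plate near right top [ 0.522  -0.0949  0.0943] [0.0009 0.0009]
plate far right [ 0.616  -0.1169  0.1382] [0.0038 0.0038]
microplate nr [0.5468 0.0155 0.0787] [0.0177 0.0177]
dark bottle top [ 0.624  -0.2524  0.1043] [0.002 0.002]
green top [ 0.628  -0.4047  0.0851] [0.0027 0.0027]
scene foot [ 0.5036 -0.1022  0.004 ]
scene foot [0.5183 0.1777 0.004 ]
scene foot [ 0.6449 -0.113   0.004 ]
side foot [0.5133 0.1982 0.004 ]
side foot [0.658  0.1908 0.004 ]
side foot [ 0.5009 -0.1103  0.004 ]
holder foot side [ 0.49   -0.2396  0.004 ]
holder foot side [ 0.4008 -0.2384  0.004 ]
holder foot scene [ 0.4199 -0.2378  0.004 ]
holder foot scene [ 0.4207 -0.3185  0.004 ]
holder foot scene [ 0.4971 -0.3049  0.004 ]
```

>>> servo_tool([
  [[1, 0.06, -0.1, 0.07, 6], [1, 0.12, -0.2, 0.07, 12], [1, 0.18, -0.3, 0.07, 12], [1, 0.24, -0.4, 0.07, 12], [1, 0.3, -0.5, 0.07, 12], [1, 0.36, -0.6, 0.07, 12], [1, 0.385, -0.626, 0.07, 12], [1, 0.385, -0.626, 0.07, 12], [1, 0.385, -0.626, 0.07, 12], [1, 0.385, -0.626, 0.07, 12], [1, 0.385, -0.626, 0.07, 12], [1, 0.385, -0.626, 0.07, 12]],
])

```text
t: 1.65
ee_pos: [0.5312, -0.0718, 0.3011]
orientation: [-0.707, 0.017, -0.017, 0.707]
ft_force: [0.2, 1.1, 0.5]
opening: 0.0855
```

```bash
cat >> h.py <<'E'
def wgrab(tag):
    st=arm.get_state(); f=imaging.grab_frame('wrist')
    T=np.eye(4);T[:3,:3]=Ro.from_quat(st['orientation']).as_matrix();T[:3,3]=st['ee_pos']
    C=T@np.array(f['mount']); f['eye']=C[:3,3]; f['rotation']=Ro.from_matrix(C[:3,:3]).as_quat()
    cv2.imwrite(f'pics/{tag}.png',f['color'][:,:,::-1]); np.savez(f'pics/{tag}.npz',**f); return f
E
python3 - <<'E'
from h import *
wgrab('w1');s=arm.get_state();print(s['t'],s['ee_pos'],s['ft_force'],s['joints'],s['joint_vel'])
E
```

```text
1.7 [ 0.5338604  -0.0776864   0.30063587] [-1.19293036 -5.89007885  1.04655937] [-0.36284545  0.04835381  1.61275533 -0.00296697  1.47796756 -1.88265695] [ 0.06215631 -0.06437355  0.09029073  0.00757149  0.02701354  0.10730762]
```

View pics/w1.png

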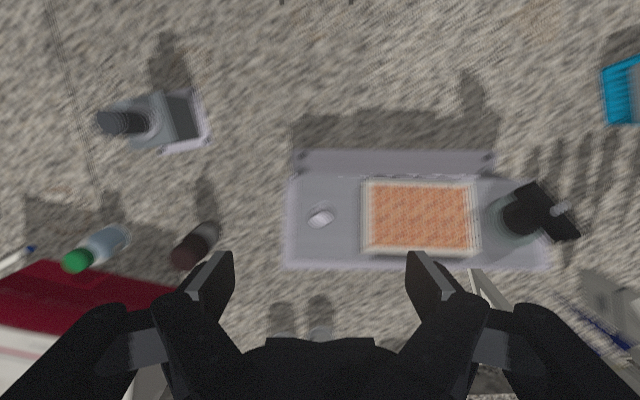

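```bash

python3 - <<'E'
from h import *
s=arm.get_state();print(s['t'],s['ee_pos'],s['ft_force'],s['joint_vel'])
f=wgrab('w2')
im=f['color'][60:290,80:620,::-1]
cv2.imwrite('pics/w2c.png',cv2.resize(im[60:220,180:],None,fx=2.2,fy=2.2,interpolation=cv2.INTER_CUBIC))
E
```

```text
1.7 [ 0.5338604  -0.0776864   0.30063587] [-1.19293036 -5.89007885  1.04655937] [ 0.06215631 -0.06437355  0.09029073  0.00757149  0.02701354  0.10730762]
```

View pics/w2c.png

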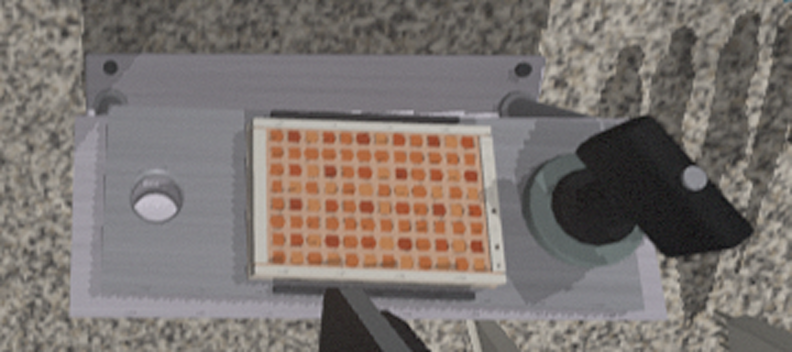

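View pics/w2.png

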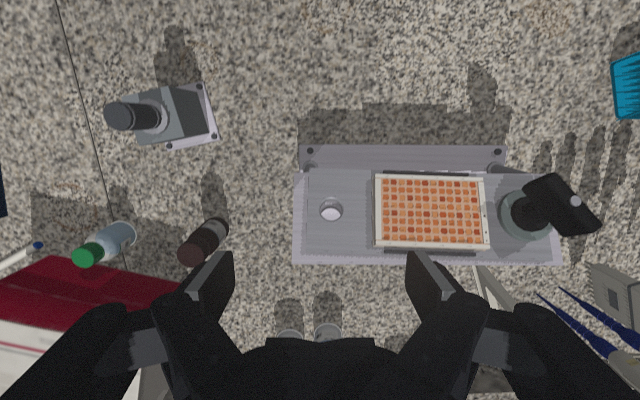

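```bash

cat >> h.py <<'E'
def frame(p): # x0,y0,yaw -> origin,R of sloped plate
    R=Ro.from_euler('z',p[2]).as_matrix()@Ro.from_euler('y',-np.pi/6).as_matrix()
    return np.array([p[0],p[1],.118]),R
def onplane(f,u,v,p,h):
    o,R=frame(p);e,d=ray(f,u,v);n=R[:,2];t=((o+h*n-e)@n)/(d@n);return R.T@(e+t*d-o)
E
python3 - <<'E'
from h import *
from scipy.optimize import least_squares
f=load('w2'); px=lambda u,v:(u/2.2+260,v/2.2+120)
L=np.array([[-55,-155,0],[55,-155,0],[55,155,0]])/1e3
U=np.array([px(75,116),px(70,318),px(665,318)])
def r(p):
    o,R=frame(p);return (proj(f,o+L@R.T)-U).ravel()
s=least_squares(r,[.57,.04,-.04]);p=s.x;print(p,s.fun.round(2))
o,R=frame(p);print('R',R.round(3))
print('base_hole',o+R@[0,-.11,0],'aligned carrier hole',o+R@[0,-.11,.01])
q=onplane(f,*px(157,196),p,.01);print('carrier hole local',q,'world',o+R@q)
print('pivot/knob grip world',o+R@[0,.11,.0625], proj(f,o+R@[0,.11,.0625]))
for n in('scene0','side0'):
    g=load(n);print(n,proj(g,[o+R@[0,-.11,.01],o+R@[0,.11,.0625],o+R@[-.055,-.155,0]]))
# pin
print('pin top',onz(f,118,113,.15),'collar',onz(f,148,115,.092))
E
```

```text
[ 0.58132501  0.04168587 -0.05252744] [-0.71  0.16 -0.85 -0.34  1.5   0.62]
R [[ 0.865  0.053 -0.499]
 [-0.045  0.999  0.026]
 [ 0.5    0.     0.866]]
base_hole [ 0.57554964 -0.06816241  0.118     ] aligned carrier hole [ 0.57055654 -0.0678999   0.12666025]
carrier hole local [-0.00726596 -0.10892728  0.01      ] world [ 0.56432903 -0.06649828  0.12302727]
pivot/knob grip world [0.55589347 0.15317488 0.17212659] [[558.60779124 205.26154737]]
scene0 [[345.22230227 201.38436474]
 [294.68631915 173.59952035]
 [347.73596998 219.76959272]]
side0 [[304.3268263  177.83689554]
 [299.91149643 217.53619201]
 [319.97439143 179.69023912]]
pin top [ 0.44806743 -0.26965516  0.15      ] collar [ 0.44902559 -0.27409293  0.092     ]
```

>>> servo_tool([
  [[1, -0.02, -0.06, -0.02, -0.4], [1, -0.04, -0.11, -0.04, -0.4], [1, -0.06, -0.16, -0.06, -0.4], [1, -0.08, -0.202, -0.06, -0.4], [1, -0.08, -0.202, -0.06, -0.4], [1, -0.08, -0.202, -0.06, -0.4], [1, -0.08, -0.202, -0.06, -0.4]],
])

```text
t: 2.62
ee_pos: [0.451, -0.2704, 0.2414]
orientation: [-0.707, 0.018, -0.018, 0.707]
ft_force: [0.6, -0.1, 1.0]
opening: 0.0852
```

```bash

python3 - <<'E'
from h import *
f=wgrab('w3');s=arm.get_state();print(s['t'],s['ee_pos'],s['ft_force'],s['joint_vel'])
P=s['ee_pos'];print(proj(f,[[.45,-.272,.15],[.45,-.272,.092],[.45,-.272,.086]]))
E
```

```text
2.675 [ 0.45107989 -0.27042694  0.24145784] [-0.38161111  1.09397961  0.0517689 ] [-0.00324729  0.00103422 -0.00213092 -0.00075184 -0.00083555 -0.00236446]
[[317.8138916  204.9563039 ]
 [318.18316202 188.98384028]
 [318.21367426 187.66406054]]
```

View pics/w3.png

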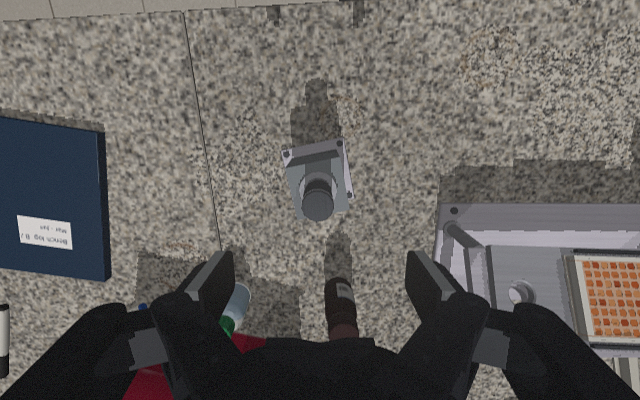

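>>> servo_tool([
  [[1, -0.001, -0.001, -0.05, 0], [1, -0.001, -0.001, -0.1, 0], [1, -0.001, -0.001, -0.136, 0], [1, -0.001, -0.001, -0.136, 0], [0.2, -0.001, -0.001, -0.136, 0], [0, -0.001, -0.001, -0.136, 0], [0, -0.001, -0.001, -0.136, 0], [0, -0.001, -0.001, -0.136, 0], [0, -0.001, -0.001, -0.136, 0]],
], squeeze=50)

```text
t: 3.8
ee_pos: [0.4502, -0.2732, 0.1068]
orientation: [0.707, -0.018, 0.019, -0.706]
ft_force: [-1.6, 1.0, 5.2]
opening: 0.0269
```

>>> servo_tool([
  [[0, 0, 0, 0.03, 0], [0, 0, 0, 0.06, 0], [0, 0, 0, 0.064, 0], [0, 0, 0, 0.064, 0]],
], squeeze=50)

```text
t: 4.3
ee_pos: [0.4491, -0.2724, 0.1686]
orientation: [-0.707, 0.019, -0.019, 0.707]
ft_force: [-0.0, 0.2, -3.0]
opening: 0.0268
```

```bash

python3 - <<'E'
from h import *
s=arm.get_state();print(s['t'],s['ee_pos'],s['ft_force'],s['opening'])
a=grab('scene','s2')['color'][200:280,330:430,::-1]; b=grab('side','d2')['color'][110:190,290:390,::-1]
cv2.imwrite('pics/c2.png',cv2.resize(np.hstack([a,b]),None,fx=4,fy=4,interpolation=cv2.INTER_CUBIC))
E
```

```text
4.3 [ 0.44912093 -0.27240131  0.16861751] [-0.03622975  0.21603161 -3.02492696] 0.026814403318633034
```

View pics/c2.png

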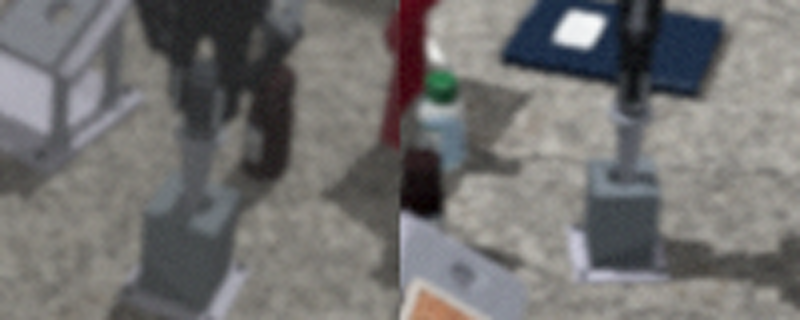

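>>> servo_tool([
  [[0, 0, 0, 0, 0], [0, -0.01, 0.0005, 0, 0], [0, -0.02, 0.001, 0, 0], [0, -0.028, 0.0015, -0.001, 0], [0, -0.035, 0.002, -0.002, 0], [0, -0.041, 0.002, -0.004, 0], [0, -0.047, 0.0025, -0.006, 0], [0, -0.054, 0.003, -0.008, 0], [0, -0.061, 0.003, -0.011, 0], [0, -0.061, 0.003, -0.011, 0], [0, -0.061, 0.003, -0.011, 0]],
], squeeze=20)

```text
t: 5.78
ee_pos: [0.3887, -0.2698, 0.1588]
orientation: [0.707, -0.019, 0.019, -0.707]
ft_force: [3.1, 0.3, 0.0]
opening: 0.0268
```

```bash

python3 - <<'E'
from h import *
s=arm.get_state();print(s['t'],s['ee_pos'],s['ft_force'],s['opening'])
a=grab('scene','s3')['color'][200:280,330:430,::-1]; b=grab('side','d3')['color'][110:190,290:390,::-1]
cv2.imwrite('pics/c3.png',cv2.resize(np.hstack([a,b]),None,fx=4,fy=4,interpolation=cv2.INTER_CUBIC))
wgrab('w4')
E
```

```text
5.775 [ 0.38873288 -0.26983624  0.15876082] [3.09256463 0.3150673  0.01246326] 0.026813237885985143
```

View pics/c3.png

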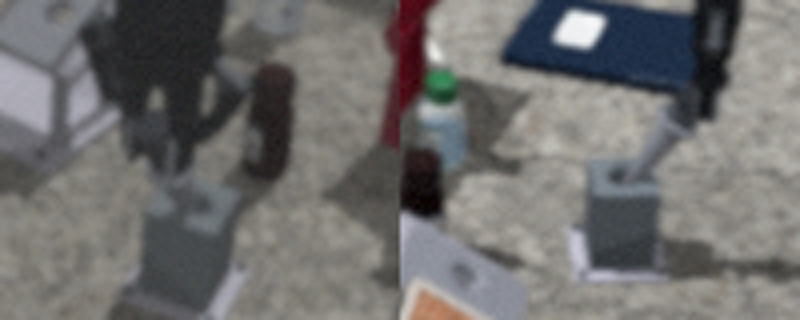

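View pics/w4.png

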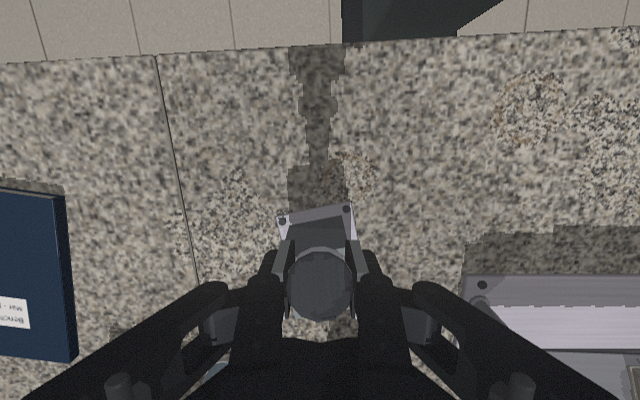

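>>> servo_tool([
  [[0, 0, 0, 0, 0], [0, -0.012, 0.0005, 0.022, 0], [0, -0.025, 0.001, 0.045, 0], [0, -0.04, 0.002, 0.09, 0], [0, -0.01, 0.04, 0.11, 0], [0, 0.02, 0.085, 0.11, 0], [0, 0.05, 0.13, 0.11, 0], [0, 0.08, 0.175, 0.1, 0], [0, 0.1025, 0.206, 0.0866, 0], [0, 0.1025, 0.206, 0.0866, 0], [0, 0.1025, 0.206, 0.0866, 0], [0, 0.1025, 0.206, 0.0866, 0]],
], squeeze=80)

```text
t: 7.42
ee_pos: [0.4904, -0.0647, 0.2449]
orientation: [0.707, -0.02, 0.019, -0.707]
ft_force: [-1.7, -0.5, -3.0]
opening: 0.0264
```

```bash

python3 - <<'E'
from h import *
s=arm.get_state();print(s['t'],s['ee_pos'],s['ft_force'],s['opening'])
a=grab('scene','s4')['color'][140:240,290:410,::-1]; b=grab('side','d4')['color'][100:200,260:380,::-1]
cv2.imwrite('pics/c4.png',cv2.resize(np.vstack([a,b]),None,fx=3,fy=3,interpolation=cv2.INTER_CUBIC))
f=wgrab('w5')
G=s['ee_pos']+[0,0,.019];n=frame([.5813,.0417,-.0525])[1][:,2]
for g in('s4','d4','w5'):print(g,proj(load(g),[G-n*.119,G-n*.04,G+n*.024]).round(1).tolist())
E
```

```text
7.425 [ 0.49044811 -0.06470148  0.24491806] [-1.71670342 -0.45013525 -2.98772039] 0.026417645673473187
s4 [[342.2, 195.5], [335.6, 182.3], [329.8, 170.6]]
d4 [[311.3, 169.3], [325.4, 151.5], [337.7, 135.8]]
w5 [[320.0, 273.1], [319.8, 272.6], [319.6, 271.6]]
```

View pics/c4.png

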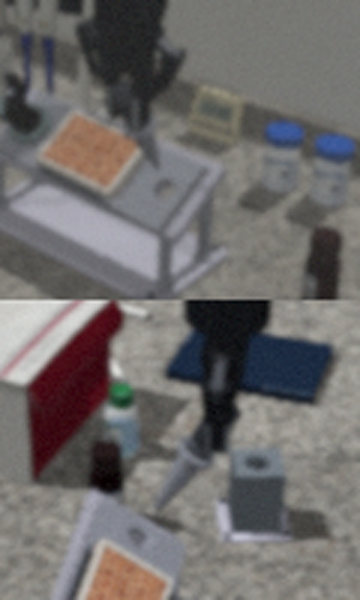

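View pics/w5.png

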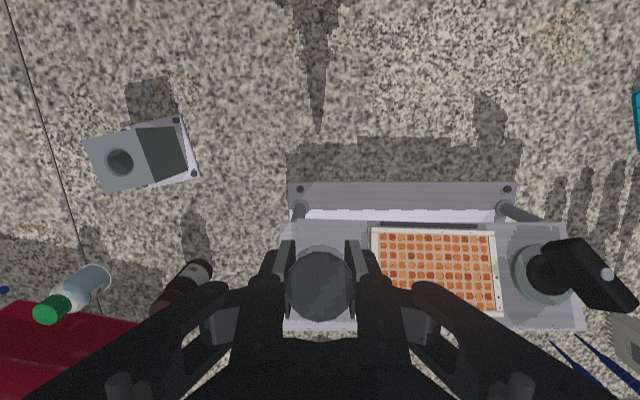

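```bash

python3 - <<'E'
from h import *
a=load('w5')['color'][220:345,250:390,::-1]
a=np.clip(a.astype(float)*2,0,255).astype(np.uint8)
b=load('d4')['color'][125:185,290:350,::-1]
cv2.imwrite('pics/c5.png',np.hstack([cv2.resize(a,(448,400),interpolation=cv2.INTER_CUBIC),cv2.resize(b,(400,400),interpolation=cv2.INTER_CUBIC)])[:,:800])
E
```

```text
(no output)
```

View pics/c5.png

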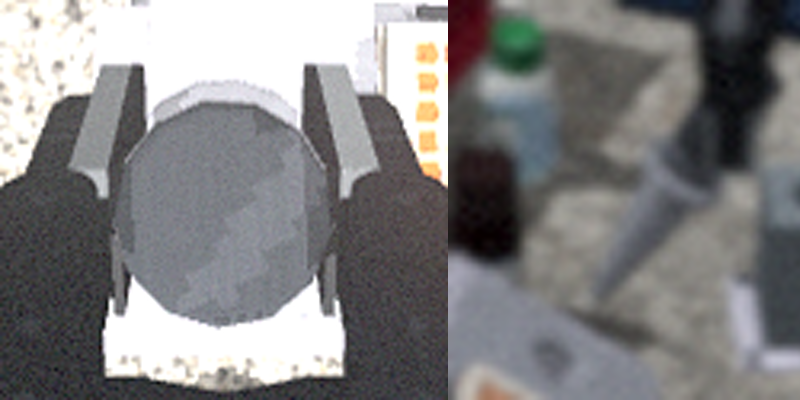

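```bash

python3 - <<'E'
from h import *
s,d,w=load('s4'),load('d4'),load('w5')
st=arm.get_state();G=st['ee_pos']+[0,0,.019]
from scipy.optimize import brentq
for us,ud in (((341.7,196),(312.4,169.6)),((341.7,196.3),(312.0,169.9)),((342.1,195.6),(312.5,169.3))):
    T,e=tri(ray(s,*us),ray(d,*ud))
    E,r=ray(w,319,287)
    t=brentq(lambda t:np.linalg.norm(E+t*r-T)-.143,0,.2);H=E+t*r
    a=(H-T)/.143;o,R=frame([.5813,.0417,-.0525]);
    print(T.round(4),e[0].round(4),H.round(4),'H-G',(H-G).round(4),'tiltdeg',np.degrees(np.arctan2(-a[0],a[2])),np.degrees(a[1]),'local tip',(R.T@(T-o)).round(4), 'axis local',(R.T@a).round(3))
f=w;
for th in (20,25,30):
  n=np.array([-np.sin(np.radians(th)),.02,np.cos(np.radians(th))])
  for k in (.024,.02):
    print(th,k,proj(f,[G+n*k,G-n*(.058-k)]).round(1).tolist())
E
```

```text
[ 0.5466 -0.0678  0.1602] 0.0001 [ 0.4831 -0.0645  0.2883] H-G [-0.0076  0.0001  0.024 ] tiltdeg 26.358575917646178 1.299172983011061 local tip [-0.004  -0.1112  0.051 ] axis local [ 0.063 -0.001  0.998]
[ 0.5475 -0.0676  0.1588] 0.0003 [ 0.484  -0.0646  0.2869] H-G [-0.0067  0.      0.0226] tiltdeg 26.362183140557487 1.192060920659501 local tip [-0.0039 -0.1109  0.0493] axis local [ 0.063 -0.003  0.998]
[ 0.5469 -0.0686  0.1614] 0.0008 [ 0.4826 -0.0645  0.2891] H-G [-0.0081  0.0001  0.0248] tiltdeg 26.706501047265448 1.626149165425313 local tip [-0.0031 -0.1119  0.0519] axis local [0.057 0.005 0.998]
20 0.024 [[320.0, 283.5], [319.9, 263.0]]
20 0.02 [[320.0, 281.5], [319.9, 262.1]]
25 0.024 [[319.7, 278.1], [320.1, 268.1]]
25 0.02 [[319.8, 277.1], [320.2, 267.7]]
30 0.024 [[319.5, 272.7], [320.4, 273.3]]
30 0.02 [[319.6, 272.7], [320.4, 273.3]]
```

>>> servo_tool([
  [[0, 0.01, 0, -0.016, 0], [0, 0.017, 0, -0.027, 0], [0, 0.024, -0.0005, -0.039, 0], [0, 0.029, -0.0005, -0.047, 0], [0, 0.033, -0.0005, -0.053, 0], [0, 0.033, -0.0005, -0.053, 0]],
], squeeze=50)

```text
t: 8.32
ee_pos: [0.5233, -0.064, 0.1908]
orientation: [-0.707, 0.02, -0.018, 0.707]
ft_force: [-3.5, -0.9, -4.2]
opening: 0.0265
```

```bash

python3 - <<'E'
from h import *
s=arm.get_state();print(s['t'],s['ee_pos'],s['ft_force'],s['ft_torque'],s['opening'])
a=grab('scene','s6')['color'][170:230,310:370,::-1]; b=grab('side','d6')['color'][140:200,280:340,::-1]
cv2.imwrite('pics/c6.png',cv2.resize(np.hstack([a,b]),None,fx=6.5,fy=6.5,interpolation=cv2.INTER_CUBIC))
E
```

```text
8.325 [ 0.52326705 -0.06396955  0.19079873] [-3.4526814  -0.85768537 -4.17883695] [-0.09992915  0.64998814 -0.04749477] 0.026483528825410677
```

View pics/c6.png

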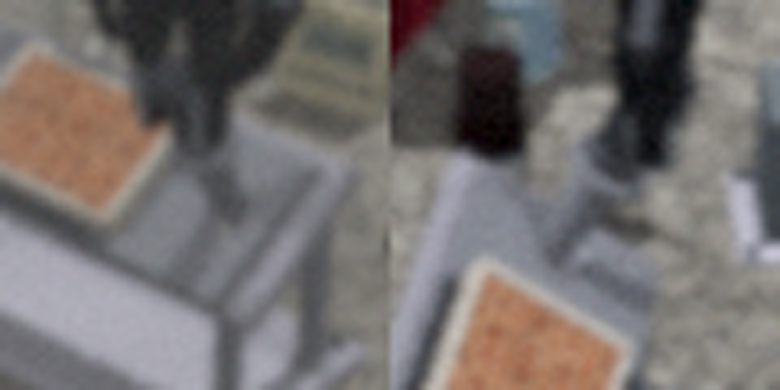

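>>> servo_tool([
  [[0, 0.004, 0, -0.008, 0], [0, 0.0075, -0.0005, -0.015, 0], [0, 0.011, -0.0005, -0.022, 0], [0, 0.014, -0.001, -0.028, 0], [0, 0.014, -0.001, -0.028, 0]],
], squeeze=35)

```text
t: 9.05
ee_pos: [0.5381, -0.0653, 0.1631]
orientation: [-0.707, 0.019, -0.019, 0.707]
ft_force: [-1.9, -1.8, -5.8]
opening: 0.0262
```

```bash

python3 - <<'E'
from h import *
s=arm.get_state();print(s['t'],s['ee_pos'],s['ft_force'],s['ft_torque'],s['opening'])
a=grab('scene','s7')['color'][170:230,310:370,::-1]; b=grab('side','d7')['color'][140:200,280:340,::-1]
cv2.imwrite('pics/c7.png',cv2.resize(np.hstack([a,b]),None,fx=6.5,fy=6.5,interpolation=cv2.INTER_CUBIC))
wgrab('w7')
E
```

```text
9.05 [ 0.53812473 -0.06530061  0.16306032] [-1.86640384 -1.84585487 -5.76823737] [-0.39154897  0.50216214 -0.07450724] 0.026241875298879475
```

View pics/c7.png

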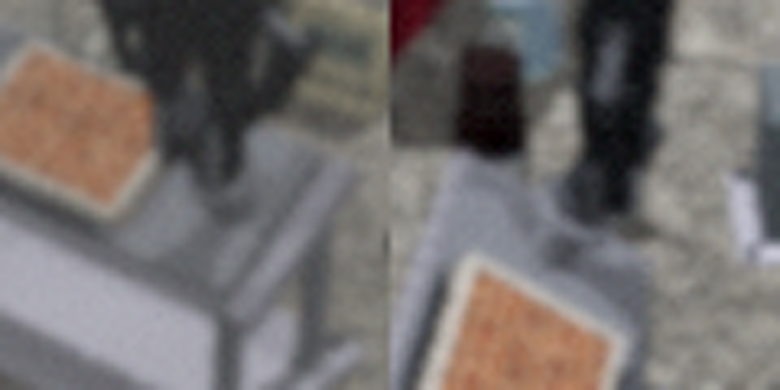

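View pics/w7.png

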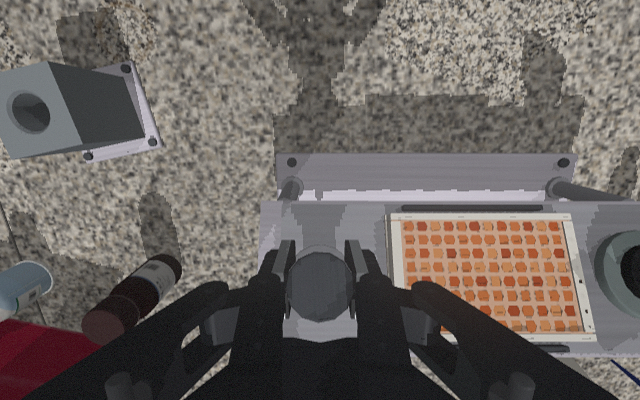

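>>> servo_tool([
  [[0, 0.003, 0, -0.006, 0], [0, 0.0055, 0, -0.012, 0], [0, 0.008, -0.0005, -0.018, 0], [0, 0.0095, -0.0005, -0.022, 0], [0, 0.0095, -0.0005, -0.022, 0]],
], squeeze=35)

```text
t: 9.82
ee_pos: [0.5477, -0.0656, 0.1429]
orientation: [0.707, -0.019, 0.019, -0.707]
ft_force: [-6.8, -0.8, 6.7]
opening: 0.0262
```

```bash

python3 - <<'E'
from h import *
s=arm.get_state();print(s['t'],s['ee_pos'],s['ft_force'],s['ft_torque'],s['opening'])
a=grab('scene','s8')['color'][170:230,310:370,::-1]; b=grab('side','d8')['color'][140:200,280:340,::-1]
c=wgrab('w8')['color'][220:345,250:390,::-1]
c=np.clip(c.astype(float)*2,0,255).astype(np.uint8)
cv2.imwrite('pics/c8.png',np.hstack([cv2.resize(x,(260,260),interpolation=cv2.INTER_CUBIC) for x in (a,b,c)]))
E
```

```text
9.825 [ 0.54768494 -0.06563345  0.14292718] [-6.8408398  -0.75354774  6.68023092] [-0.15673481  0.95334312 -0.04483927] 0.026228655333763017
```

View pics/c8.png

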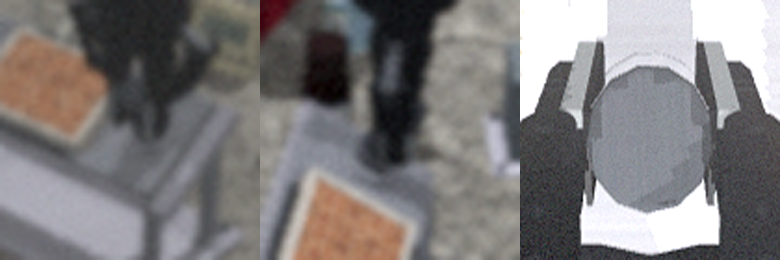

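>>> servo_tool([
  [[0, 0.0, 0, -0.001, 0], [0, 0.0, 0, -0.003, 0], [0, 0.0005, 0, -0.005, 0], [0, 0.001, 0, -0.006, 0]],
], squeeze=20)

```text
t: 10.48
ee_pos: [0.5476, -0.0657, 0.1419]
orientation: [0.707, -0.019, 0.018, -0.706]
ft_force: [-35.6, 3.6, 51.5]
opening: 0.0263
```

```bash

python3 - <<'E'
from h import *
s=arm.get_state();print(s['t'],s['ee_pos'],s['ft_force'],s['ft_torque'],s['opening'])
a=grab('scene','s9')['color'][170:230,310:370,::-1]; b=grab('side','d9')['color'][140:200,280:340,::-1]
c=wgrab('w9')['color'][220:345,250:390,::-1]
c=np.clip(c.astype(float)*2,0,255).astype(np.uint8)
cv2.imwrite('pics/c9.png',np.hstack([cv2.resize(x,(260,260),interpolation=cv2.INTER_CUBIC) for x in (a,b,c)]))
E
```

```text
10.475 [ 0.54764027 -0.06570568  0.14193422] [-35.63720345   3.6467812   51.46924878] [0.61363205 4.55089853 0.02592299] 0.026329379773529747
```

View pics/c9.png

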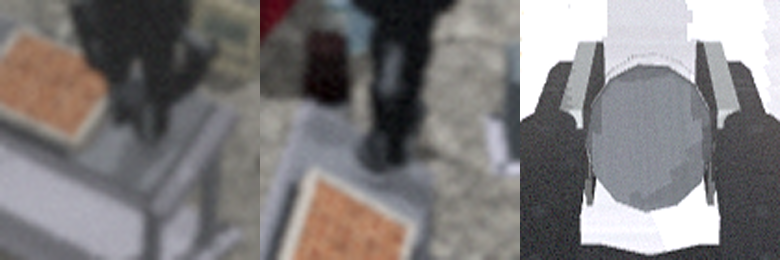

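>>> servo_tool([
  [[0, -0.001, 0, 0.005, 0], [0, -0.001, 0, 0.005, 0], [0.45, -0.001, 0, 0.005, 0], [0.45, -0.001, 0, 0.005, 0], [0.45, -0.001, 0, 0.005, 0]],
], squeeze=20)

```text
t: 11.25
ee_pos: [0.5478, -0.0656, 0.1407]
orientation: [-0.707, 0.019, -0.019, 0.707]
ft_force: [-1.0, -0.0, -0.9]
opening: 0.0383
```

```bash

python3 - <<'E'
from h import *
s=arm.get_state();print(s['t'],s['ee_pos'],s['ft_force'],s['ft_torque'],s['opening'])
a=grab('scene','s10')['color'][170:230,310:370,::-1]; b=grab('side','d10')['color'][140:200,280:340,::-1]
c=wgrab('w10')['color'][220:345,250:390,::-1]
c=np.clip(c.astype(float)*2,0,255).astype(np.uint8)
cv2.imwrite('pics/c10.png',np.hstack([cv2.resize(x,(260,260),interpolation=cv2.INTER_CUBIC) for x in (a,b,c)]))
E
```

```text
11.25 [ 0.54776952 -0.06557968  0.14070891] [-0.99630067 -0.04904338 -0.89073519] [-0.02308347  0.01072737 -0.00430397] 0.03829015115574411
```

View pics/c10.png

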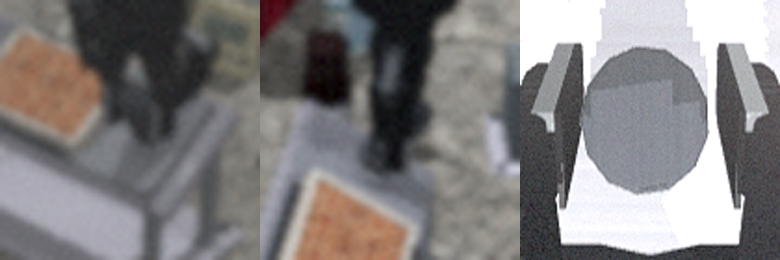

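>>> servo_tool([
  [[0.45, -0.01, 0, 0.0175, 0], [0.45, -0.025, 0, 0.043, 0], [0.45, -0.045, 0, 0.078, 0], [0.45, -0.05, 0.03, 0.12, 0], [0.45, -0.05, 0.03, 0.15, 0], [0.45, -0.05, 0.03, 0.15, 0], [0.45, -0.05, 0.03, 0.15, 0]],
])

```text
t: 12.28
ee_pos: [0.4971, -0.0356, 0.2899]
orientation: [-0.707, 0.019, -0.018, 0.707]
ft_force: [-0.0, 0.2, -1.1]
opening: 0.0383
```

```bash

python3 - <<'E'
from h import *
s=arm.get_state();print(s['t'],s['ee_pos'],s['ft_force'],s['opening'])
a=grab('scene','s11')['color'][160:230,270:370,::-1]; b=grab('side','d11')['color'][140:230,270:340,::-1]
cv2.imwrite('pics/c11.png',np.hstack([cv2.resize(x,None,fx=4,fy=4,interpolation=cv2.INTER_CUBIC)[:280] for x in (a,b)]))
wgrab('w11')
E
```

```text
12.275 [ 0.49708789 -0.03564873  0.28990944] [-0.04092404  0.24597402 -1.11041198] 0.038335112204366535
```

View pics/c11.png

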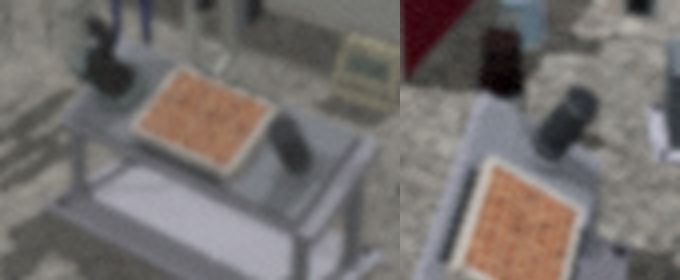

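View pics/w11.png

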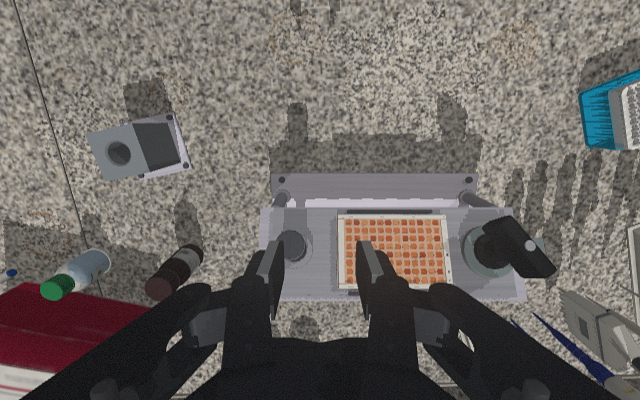

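```bash

python3 - <<'E'
from h import *
f=load('w11');p=[.5813,.0417,-.0525];o,R=frame(p);n=R[:,2];C=o+R@[0,-.11,.01]
th=np.linspace(0,2*np.pi,60);c=np.c_[np.cos(th),np.sin(th),0*th]
im=f['color'][:,:,::-1].copy()
im=cv2.resize(im[180:320,240:560],None,fx=2.5,fy=2.5,interpolation=cv2.INTER_CUBIC)
clean=im.copy()
def dr(P,col):
    q=((proj(f,P)-[240,180]+.5)*2.5).astype(np.int32);cv2.polylines(im,[q],True,col,1)
dr(C+(c*.014+[0,0,.064])@R.T,(0,255,0));dr(C+(c*.020+[0,0,.006])@R.T,(0,0,255))
dr(o+np.array([[-.055,-.155,0],[.055,-.155,0],[.055,.155,0],[-.055,.155,0]])@R.T,(255,255,0))
# knob bar top
K=o+R@[0,.11,.0625];a=.6
B=np.array([[32,8],[32,-8],[-32,-8],[-32,8]])/1e3
B=B@np.array([[np.cos(a),np.sin(a)],[-np.sin(a),np.cos(a)]])
dr(K+np.c_[B,[.018]*4]@R.T,(255,0,255));dr(K+np.c_[B,[-.018]*4]@R.T,(255,0,255))
cv2.imwrite('pics/o11.png',np.vstack([im[:,:],clean[:240]])[:600])
print(K,K+np.c_[B,[.018]*4]@R.T,K+np.c_[B,[-.018]*4]@R.T)
E
```

```text
[0.5558654  0.15318831 0.17212659] [[0.56710674 0.17730288 0.19866184]
 [0.57422691 0.16370514 0.20317898]
 [0.52664887 0.13001831 0.17676825]
 [0.5195287  0.14361605 0.17225111]] [[0.58508194 0.17635832 0.16748493]
 [0.59220211 0.16276057 0.17200207]
 [0.54462407 0.12907374 0.14559133]
 [0.5375039  0.14267148 0.14107419]]
```

View pics/o11.png

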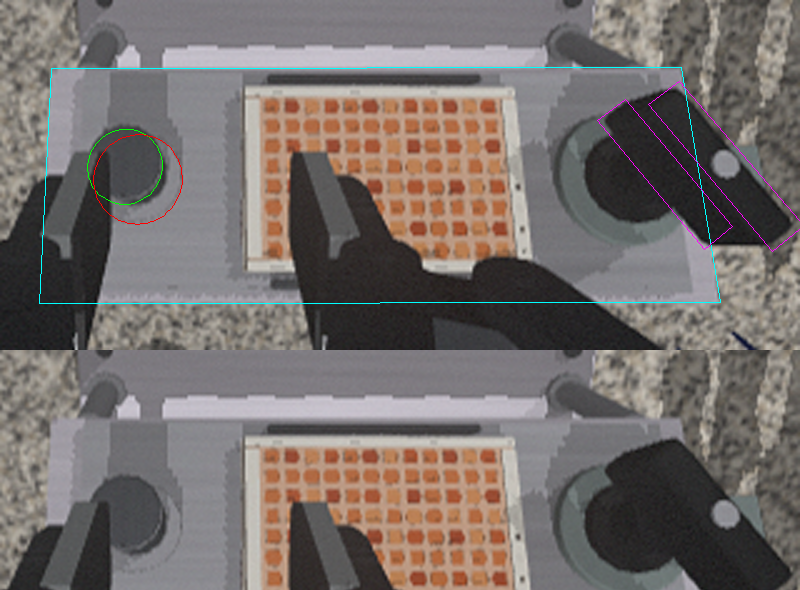

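```bash

python3 - <<'E'
from h import *
o,R=frame([.5813,.0417,-.0525]);P=arm.get_state()['ee_pos'];print(P)
for fy in(-60,-40,-32,-22.5,-17.5,-12.5):
    t=o+R@np.array([-.036,.11+fy/1e3,.066]);print(fy,t.round(4),(t-P).round(4))
E
```

```text
[ 0.49678868 -0.03567362  0.28925251]
-60 [0.5198 0.095  0.1572] [ 0.023   0.1307 -0.1321]
-40 [0.5209 0.115  0.1572] [ 0.0241  0.1506 -0.1321]
-32 [0.5213 0.123  0.1572] [ 0.0245  0.1586 -0.1321]
-22.5 [0.5218 0.1324 0.1572] [ 0.025   0.1681 -0.1321]
-17.5 [0.5221 0.1374 0.1572] [ 0.0253  0.1731 -0.1321]
-12.5 [0.5223 0.1424 0.1572] [ 0.0255  0.1781 -0.1321]
```

>>> servo_tool([
  [[0, 0.008, 0.05, 0, 0], [0, 0.015, 0.1, -0.03, 0], [0, 0.023, 0.13, -0.08, 0], [0, 0.023, 0.13, -0.12, 0], [0, 0.023, 0.13, -0.132, 0], [0, 0.023, 0.13, -0.132, 0], [0, 0.023, 0.13, -0.132, 0]],
])

```text
t: 13.3
ee_pos: [0.5218, 0.0938, 0.1607]
orientation: [0.707, -0.018, 0.02, -0.707]
ft_force: [0.7, -0.6, 1.6]
opening: -0.0
```

```bash

python3 - <<'E'
from h import *
s=arm.get_state();print(s['t'],s['ee_pos'],s['ft_force'],s['opening'])
b=grab('side','d12')['color'][120:240,240:380,::-1]
cv2.imwrite('pics/c12.png',cv2.resize(b,None,fx=4,fy=4,interpolation=cv2.INTER_CUBIC))
wgrab('w12')
E
```

```text
13.3 [0.52184696 0.09377527 0.16073029] [ 0.74532439 -0.56961394  1.55779136] -3.2220144417876414e-05
```

View pics/c12.png

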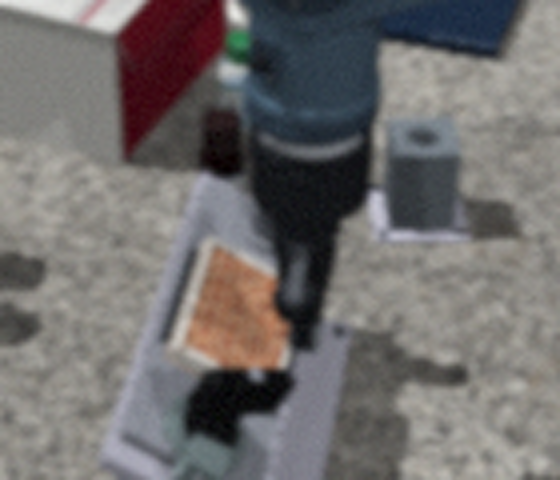

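View pics/w12.png

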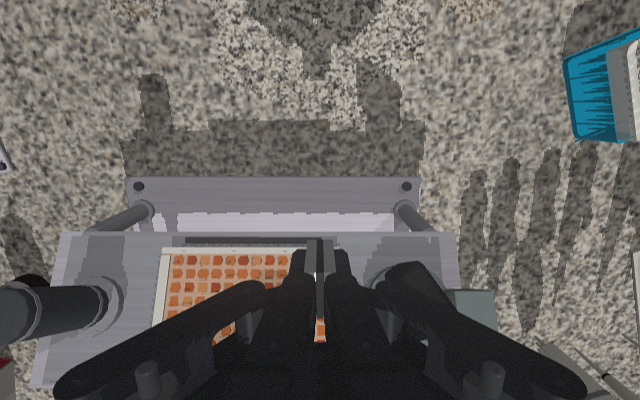

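>>> servo_tool([
  [[0, -0.001, 0, -0.006, 0], [0, -0.001, 0.006, -0.006, 0], [0, -0.001, 0.012, -0.006, 0], [0, -0.001, 0.018, -0.006, 0], [0, -0.001, 0.024, -0.006, 0], [0, -0.001, 0.03, -0.006, 0], [0, -0.001, 0.034, -0.006, 0], [0, -0.001, 0.034, -0.006, 0]],
])

```text
t: 14.4
ee_pos: [0.5171, 0.1264, 0.1514]
orientation: [0.709, -0.021, 0.016, -0.705]
ft_force: [-5.6, -10.4, -1.5]
opening: -0.0001
```

```bash

python3 - <<'E'
from h import *
s=arm.get_state();print(s['t'],s['ee_pos'],s['ft_force'],s['opening'])
b=grab('side','d13')['color'][120:240,240:380,::-1]
cv2.imwrite('pics/c13.png',cv2.resize(b,None,fx=4,fy=4,interpolation=cv2.INTER_CUBIC))
wgrab('w13')
E
```

```text
14.4 [0.51705816 0.12639511 0.1513575 ] [ -5.61943967 -10.43231243  -1.52919103] -9.282708772384971e-05
```

View pics/c13.png

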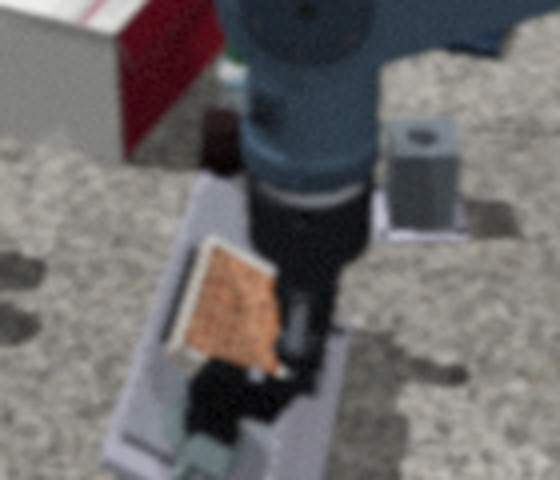

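View pics/w13.png

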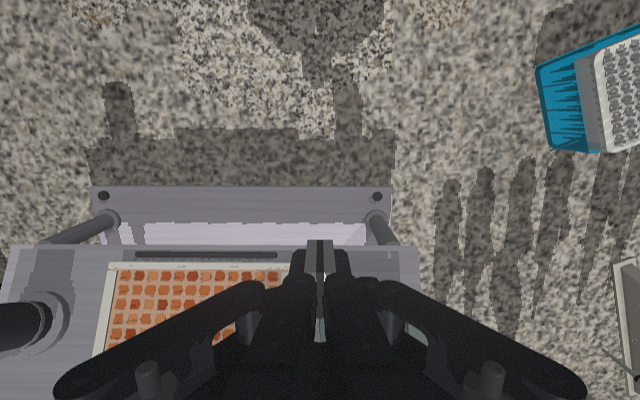

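>>> servo_tool([
  [[0, 0, 0.004, 0, 0], [0, 0, 0.008, 0, 0], [0, 0, 0.012, 0, 0], [0, 0, 0.016, 0, 0], [0, 0, 0.016, 0, 0]],
])

```text
t: 15.12
ee_pos: [0.5191, 0.1447, 0.1526]
orientation: [-0.707, 0.019, -0.018, 0.707]
ft_force: [-2.3, -0.8, -0.3]
opening: 0.0002
```

```bash

python3 - <<'E'
from h import *
s=arm.get_state();print(s['t'],s['ee_pos'],s['ft_force'],s['opening'])
b=grab('side','d14')['color'][120:240,240:380,::-1]
cv2.imwrite('pics/c14.png',cv2.resize(b,None,fx=4,fy=4,interpolation=cv2.INTER_CUBIC))
E
```

```text
15.125 [0.51912262 0.14471389 0.15262904] [-2.31152256 -0.7765173  -0.34939923] 0.00022507193259512726
```

View pics/c14.png

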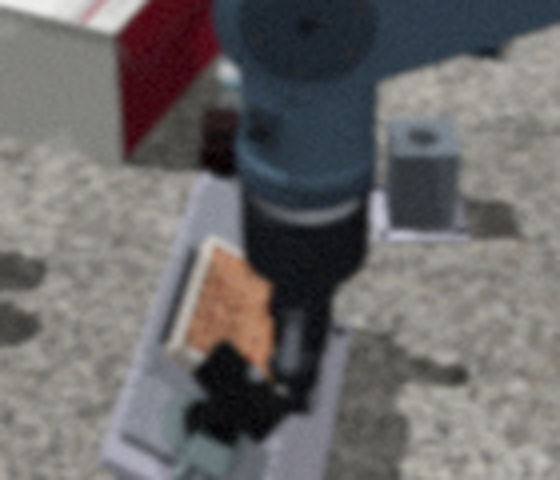

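>>> servo_tool([
  [[0, 0, 0.003, 0, 0], [0, 0, 0.006, 0, 0], [0, 0, 0.008, 0, 0], [0, 0, 0.008, 0, 0]],
])

```text
t: 15.68
ee_pos: [0.5197, 0.1503, 0.1531]
orientation: [0.708, -0.019, 0.019, -0.705]
ft_force: [-1.7, -11.4, 0.9]
opening: -0.0003
```

```bash

python3 - <<'E'
from h import *
s=arm.get_state();print(s['t'],s['ee_pos'],s['ft_force'],s['opening'])
b=grab('side','d15')['color'][120:240,240:380,::-1]
cv2.imwrite('pics/c15.png',cv2.resize(b,None,fx=4,fy=4,interpolation=cv2.INTER_CUBIC))
E
```

```text
15.675 [0.51965626 0.15031416 0.15305875] [ -1.6716946  -11.42310924   0.93931955] -0.0002715035663146896
```

View pics/c15.png

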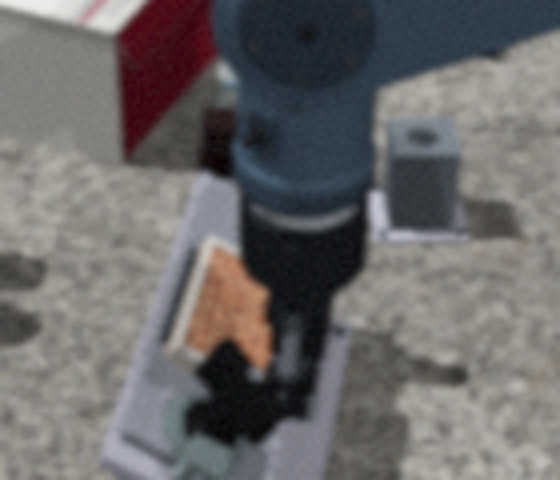

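>>> servo_tool([
  [[0, 0, 0.0015, 0, 0], [0, 0, 0.0025, 0, 0], [0, 0, 0.0025, 0, 0]],
])

```text
t: 16.1
ee_pos: [0.5195, 0.1511, 0.153]
orientation: [0.709, -0.019, 0.019, -0.704]
ft_force: [-3.3, -18.1, 1.9]
opening: -0.0
```

>>> servo_tool([
  [[0, -0.003, -0.01, 0, 0], [0, -0.01, -0.03, 0.01, 0], [0, -0.03, -0.06, 0.05, 0], [0, -0.04, -0.1, 0.1, 0], [0, -0.04, -0.11, 0.13, 0], [0, -0.04, -0.11, 0.13, 0], [0, -0.04, -0.11, 0.13, 0]],
])

```text
t: 16.98
ee_pos: [0.4793, 0.0453, 0.2824]
orientation: [-0.707, 0.019, -0.019, 0.707]
ft_force: [0.5, 0.1, -1.1]
opening: -0.0001
```

```bash

python3 - <<'E'
from h import *
s=arm.get_state();print(s['t'],s['ee_pos'],s['ft_force'],s['opening'])
f=wgrab('w16');grab('scene','s16');grab('side','d16')
p=[.5813,.0417,-.0525];o,R=frame(p);n=R[:,2];C=o+R@[0,-.11,.01]
th=np.linspace(0,2*np.pi,60);c=np.c_[np.cos(th),np.sin(th),0*th]
im=f['color'][:,:,::-1]
im=cv2.resize(im[160:320,200:520],None,fx=2.5,fy=2.5,interpolation=cv2.INTER_CUBIC)
def dr(P,col):
    q=((proj(f,P)-[200,160]+.5)*2.5).astype(np.int32);cv2.polylines(im,[q],True,col,1)
dr(C+(c*.014+[0,0,.064])@R.T,(0,255,0));dr(C+(c*.020+[0,0,.006])@R.T,(0,0,255))
K=o+R@[0,.11,.0625]
B0=np.array([[32,8],[32,-8],[-32,-8],[-32,8]])/1e3
for a,col in((-.6,(255,0,255)),(-.4,(0,255,255))):
    B=B0@np.array([[np.cos(a),np.sin(a)],[-np.sin(a),np.cos(a)]])
    dr(K+np.c_[B,[.018]*4]@R.T,col)
cv2.imwrite('pics/o16.png',im)
E
```

```text
16.975 [0.47934668 0.04526608 0.28240308] [ 0.45372979  0.09268938 -1.14962268] -0.00013927216963769283
```

View pics/o16.png

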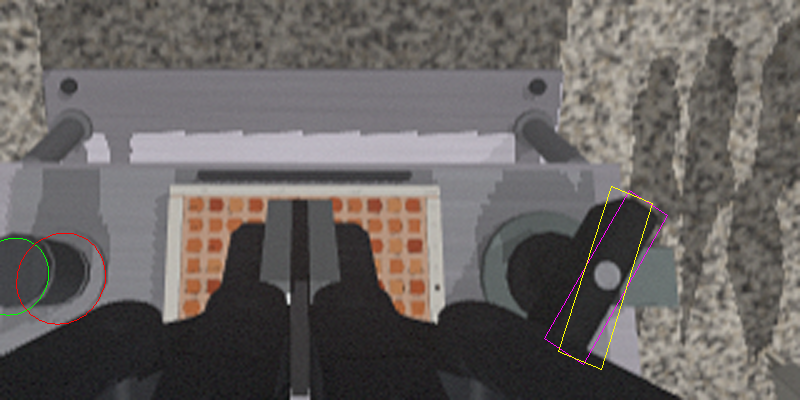

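View pics/w16.png

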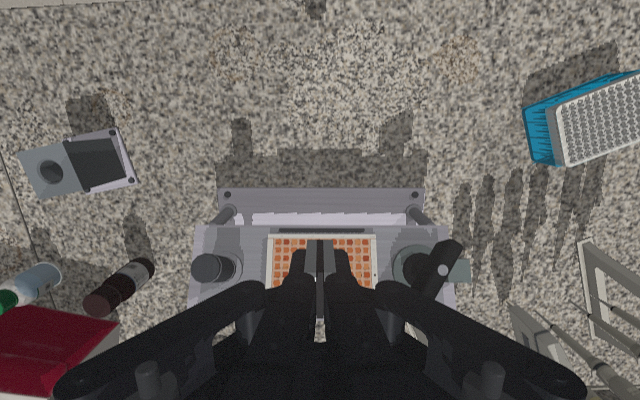

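```bash

python3 - <<'E'
from h import *
f=load('w16');o,R=frame([.5813,.0417,-.0525]);C=o+R@[0,-.11,.01]
th=np.linspace(0,2*np.pi,90);c=np.c_[np.cos(th),np.sin(th),0*th]
im=cv2.resize(f['color'][240:300,170:270,::-1],None,fx=6,fy=6,interpolation=cv2.INTER_CUBIC);cl=im.copy()
for r,h,col in((.014,.064,(0,255,0)),(.02,.006,(0,0,255)),(.02,.0,(255,0,255))):
    q=((proj(f,C+(c*r+[0,0,h])@R.T)-[170,240]+.5)*6).astype(np.int32);cv2.polylines(im,[q],True,col,1)
sd=load('d16')['color'][140:200,280:340,::-1]
cv2.imwrite('pics/z16.png',np.vstack([im[:290],cl[:290]]))
cv2.imwrite('pics/z17.png',cv2.resize(sd,None,fx=8,fy=8,interpolation=cv2.INTER_CUBIC))
E
```

```text
(no output)
```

View pics/z16.png

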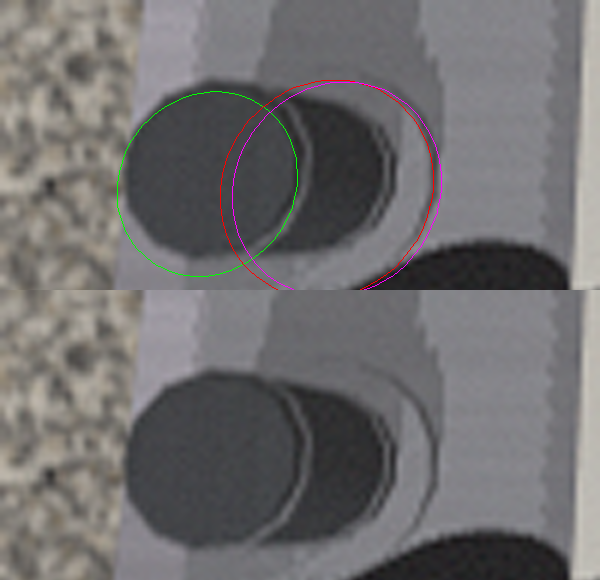

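View pics/z17.png

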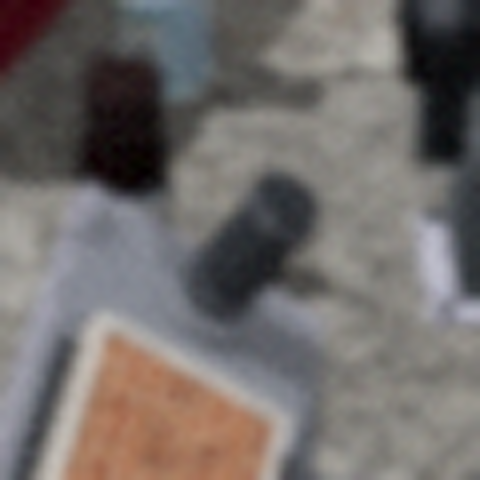

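```bash
python3 -c "
from station import arm
print(arm.hand_in())"
```

```text
the job is handed in; nothing more can be done
None
```

The pin is through both holes with its collar on the carrier, and the clamp knob is turned past its detent to its stop. I handed the job in at about 17.1 s of the 54 s allowed; hand-in reports no verdict.

- **Pin:** The tool can only point straight down, so I tipped the pin against the rim of the holder's bore until it was about 26.5° from upright. I then entered it in the carrier hole, which was about 7 mm out of line, and drove it down the hole's axis until the force rose to about 62 N. On release it settled from about 3.5° off square to looking square.
- **Knob:** I pushed the lower end of the bar sideways with the closed fingers. The resistance rose to about 12 N and then dropped off at the detent. At the end the force climbed to 18 N with almost no further movement, so I took that as the stop.

**Last checks:**
- In the wrist picture the bar lies at -0.6 rad, as it should when clamped.
- Head and collar both lie about 2 to 2.5 mm nearer the robot than I predicted, with no sign of tilt. That is close to the 2 mm calibration error.
- I did not measure the carrier's alignment on its own; the fit of the shank in both holes limits it to about 2 mm.
- The gripper ended clear of everything, with almost no force on it. The bottles and tip box look undisturbed in the pictures, but I did not measure them again.

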